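# Put the setting dies away by size

## Robot

A 6-joint arm with a two-finger parallel gripper is mounted at the origin on the work surface. World frame = base frame: x ahead of the robot, y to its left, z up, the work surface at z = 0. Lengths are in mm, angles in degrees, forces in N, time in s.
With the tool pointing down it reaches from about 350 to 850 mm from the base axis. Payload 8.1 kg.
Tool frame: the origin (TCP) lies at the very end of the fingers, on their centre line; the grasp point (between the pads) lies 19 mm behind it (r.grip_point_offset is the distance from the TCP to the grasp point, in mm); z points along the fingers, y is the line along which they close (so a half turn about z gives the same grasp; the last joint's range is limited). The gripper opens to 85 mm and grips with 20 to 120 N. Pads are 22 mm wide; open, the fingers measure 114 mm over their backs; the gripper's body (76 mm by 85 mm) begins 54 mm behind the grasp point. The pads swing forward as they close: fully open they stand 13 mm farther back than shut.
Start: joints at [62.372, 7.471, 85.268, -0, 87.261, -4.893], TCP at [231.861, 553.395, 231.292] pointing down, gripper open.
Joint ranges: [-169.43, 169.43], [-51.17, 129.36], [1.28, 143.12], [-76.62, 256.62], [0, 156.53], [-152.29, 152.29]. Speed limits (degrees/s): [136.94, 136.94, 159.86, 180, 180, 180].

## Interface

Orientations are given as [roll, pitch, yaw] about the fixed x, y, z axes, in that order (R = Rz(yaw) Ry(pitch) Rx(roll)).
In Python, from bench import status, eyes, r gives the robot as it stands.
- The arm moves only by the shell command python3 -m handwheel 'ROWS' [FORCE]. ROWS is a JSON object whose one key "series" holds a list that holds one entry, the list of rows, each a list of 7 numbers: the shift along the tool's x, y, z in cm, then the turn, a rotation vector about the tool's x, y, z in rad, then the opening, from 0 (shut) to 1 (fully open). In form: {"series": [[[tx, ty, tz, rx, ry, rz, claw], ...]]}. A call has 1 to 12 rows; each row is the pose to reach, as a shift and turn from the pose commanded when the call began, along the tool's axes at that moment; what a row does not reach only later rows make up. A row lasts 1/8 s, in which the tool goes at most 62.5 mm and 10.7 degrees, less where a joint would pass 70% of its speed; a pose out of reach is approached as far as the arm can. A call with a gripper value outside its range is refused whole. The fingers move at their own pace and stop on an object; FORCE is the grip in N (left out, the last holds). Time passes only in rows, so rows that repeat a pose let the fingers close. It gives the time, the measured TCP pose, the force, the opening and the grip force at its end, in the units of the state.
- status.sense(): the state, without advancing time (a new reading comes with each control period).
- eyes.snapshot(name): name is "side" or "top" or "wrist"; returns a dict with "img" (480x640x3 uint8, red, green, blue), "mtx" (3x3 intrinsics, pixels), "R" (3x3) and "t" (3): a world point X has camera coordinates R X + t. Camera axes: x right, y down, z forward; pixel columns grow to the right and rows downward; lengths in mm; the calibration is good to about 2 mm. The wrist camera is an equidistant fisheye: a pixel r from the principal point sees the ray r / f radians off the axis. A picture is of the moment at which its call begins. There is no depth.
- r.hand_in(): hands the job in; it is judged then, once.
The state is a dict: "time": time; "joint_pos": joint angles; "qd": joint speeds; "joint_efforts": joint torques, N m; "tool_pos": TCP position; "tcp_rot": TCP orientation; "ft_force": force on the tool from outside, world axes, zero at the start; "wrist_torque": the same for the moment, N m; "finger_gap": finger opening in mm; "grip_force": force on a finger pad.
Only numpy, scipy, OpenCV 4.12 (cv2) and the standard library are available. Lean on these libraries where they do the work, as an engineer would, in place of code of your own. Each camera call takes 0.05 s, during which the arm holds its last target. There are 200 camera calls.

## Task

Put the four round steel setting dies away, each standing upright on the floor of the little dark wood tray of its own size: the narrowest die in the smallest tray, the next in the next, and so on up to the widest in the largest. Set each one down in its tray rather than dropping it, don't knock any die over, and leave the two square punches standing where they are.

Things in the scene. Friction and masses are not known exactly. Their poses are not given: they have to be found in the camera images.
- die_a: Loose round steel setting die, the narrowest of four, standing upright: a plain cylinder 20 mm in diameter and 46 mm high with a thin stem (10 mm diameter) on top of it, 60 mm tall in all. Mass about 0.1 kg. Origin: centre of its underside; z up along its axis. It belongs in tray_a.
- die_b: Loose round steel setting die, the second narrowest of four, standing upright: a plain cylinder 32 mm in diameter and 46 mm high with a thin stem (15 mm diameter) on top of it, 60 mm tall in all. Mass about 0.2 kg. Origin: centre of its underside; z up along its axis. It belongs in tray_b.
- die_c: Loose round steel setting die, the second widest of four, standing upright: a plain cylinder 44 mm in diameter and 46 mm high with a thin stem (21 mm diameter) on top of it, 60 mm tall in all. Mass about 0.34 kg. Origin: centre of its underside; z up along its axis. It belongs in tray_c.
- die_d: Loose round steel setting die, the widest of four, standing upright: a plain cylinder 56 mm in diameter and 46 mm high with a thin stem (27 mm diameter) on top of it, 60 mm tall in all. Mass about 0.5 kg. Origin: centre of its underside; z up along its axis. It belongs in tray_d.
- tray_a: Low square open tray of dark wood with a grey felt floor, the smallest of four, fixed to the bench: 42 mm square inside, 54 mm square outside, walls 6 mm thick, rim 14 mm above the bench, inner floor 6 mm above the bench. Origin: its centre at bench height; x and y along its sides, z up. It takes die_a, with 11 mm to spare on every side.
- tray_b: Low square open tray of dark wood with a grey felt floor, the second smallest of four, fixed to the bench: 54 mm square inside, 66 mm square outside, walls 6 mm thick, rim 14 mm above the bench, inner floor 6 mm above the bench. Origin: its centre at bench height; x and y along its sides, z up. It takes die_b, with 11 mm to spare on every side.
- tray_c: Low square open tray of dark wood with a grey felt floor, the second largest of four, fixed to the bench: 66 mm square inside, 78 mm square outside, walls 6 mm thick, rim 14 mm above the bench, inner floor 6 mm above the bench. Origin: its centre at bench height; x and y along its sides, z up. It takes die_c, with 11 mm to spare on every side.
- tray_d: Low square open tray of dark wood with a grey felt floor, the largest of four, fixed to the bench: 78 mm square inside, 90 mm square outside, walls 6 mm thick, rim 14 mm above the bench, inner floor 6 mm above the bench. Origin: its centre at bench height; x and y along its sides, z up. It takes die_d, with 11 mm to spare on every side.
- square_s: Loose square steel punch, not one of the round dies: a block 28 mm square and 46 mm high with a thin round stem on top, 60 mm tall in all, about 0.2 kg, standing upright. To be left where it stands. Origin: centre of its underside; z up, x and y along its sides.
- square_l: Loose square steel punch, not one of the round dies: a block 44 mm square and 46 mm high with a thin round stem on top, 60 mm tall in all, about 0.4 kg, standing upright. To be left where it stands. Origin: centre of its underside; z up, x and y along its sides.

How it is judged (in metres and radians):
At the end, for the whole second after the job is handed in: Each round die stands released and at rest in the tray of its own size: axis within 16 mm of the tray's centre, underside on the tray floor (3 to 9 mm above the bench), tilt below 0.08 rad. Both square punches stand upright within 20 mm of where they started (horizontal distance between die_a and tray_a below 0.016 m and z of die_a in the frame of tray_a between 0.003 and 0.009 m and angle between each of die_a, die_b, die_c, die_d's own z axis and vertical below 0.08 rad and linear speed of each of die_a, die_b, die_c, die_d below 0.02 m/s and horizontal distance between die_b and tray_b below 0.016 m and z of die_b in the frame of tray_b between 0.003 and 0.009 m and horizontal distance between die_c and tray_c below 0.016 m and z of die_c in the frame of tray_c between 0.003 and 0.009 m and horizontal distance between die_d and tray_d below 0.016 m and z of die_d in the frame of tray_d between 0.003 and 0.009 m and distance of each of square_s, square_l from where it was at the start of the episode below 0.02 m and angle between each of square_s, square_l's own z axis and vertical below 0.1 rad); the robot touches nothing.
It fails at once if a die is knocked over (tilted more than 0.7 rad) (angle between any of die_a, die_b, die_c, die_d's own z axis and vertical above 0.7 rad).
It fails at once if a die is dropped into its tray (faster than 0.45 m/s within 25 mm of the bench over its tray) ((horizontal distance between die_a and tray_a below 0.03 m and z of die_a in the frame of tray_a below 0.025 m and linear speed of die_a above 0.45 m/s) or (horizontal distance between die_b and tray_b below 0.03 m and z of die_b in the frame of tray_b below 0.025 m and linear speed of die_b above 0.45 m/s) or (horizontal distance between die_c and tray_c below 0.03 m and z of die_c in the frame of tray_c below 0.025 m and linear speed of die_c above 0.45 m/s) or (horizontal distance between die_d and tray_d below 0.03 m and z of die_d in the frame of tray_d below 0.025 m and linear speed of die_d above 0.45 m/s)).
It fails at once if a square punch is knocked over or carried off (tilted more than 0.7 rad or lifted more than 30 mm) (angle between any of square_s, square_l's own z axis and vertical above 0.7 rad or height (world z) of any of square_s, square_l above 0.03 m).
It also fails if it takes over 104 s, if anything falls off the work surface, if the arm or the gripper's body presses on something with over 40 N, if the wrist force passes 120 N, or if a joint passes its speed limit or range.

## Working session

There is one attempt and no reset: what is moved stays moved. The work goes in short steps, Python scripts to look and compute and a shell command to move; the robot and the scene stay as the last step left them, time stands still between calls to the robot, and variables do not carry over. Pictures are saved under pics/ and viewed, at most 14 in all, crops included, and the job is handed in when it is done.

```bash
mkdir -p pics; ls
python3 - <<'E'
from bench import status,eyes,r
import cv2,numpy as np
np.set_printoptions(suppress=True,precision=4)
for n in("top","side"):
    s=eyes.snapshot(n); cv2.imwrite(f"pics/{n}0.png",s["img"][:,:,::-1]); print(n,s["mtx"],s["R"],s["t"])
st=status.sense();print({k:st[k] for k in("time","tool_pos","tcp_rot","finger_gap","ft_force")})
E
```

```text
pics
top [[486.0116   0.     320.0918]
 [  0.     486.0116 237.9441]
 [  0.       0.       1.    ]] [[ 0.0027 -0.9998 -0.0179]
 [-0.9957 -0.0011 -0.0921]
 [ 0.0921  0.0181 -0.9956]] [ -0.2632 529.3653 784.3239]
side [[438.7873   0.     322.4773]
 [  0.     438.7873 237.4114]
 [  0.       0.       1.    ]] [[ 0.6906 -0.723  -0.0159]
 [-0.4257 -0.3887 -0.8171]
 [ 0.5846  0.5711 -0.5763]] [-359.6849  251.0821  537.7589]
{'time': 0.1, 'tool_pos': array([231.6256, 552.9366, 230.3136]), 'tcp_rot': array([-179.9007,   -0.0074,  157.2643]), 'finger_gap': 85.36072312356951, 'ft_force': array([-1.0238, -0.7081, -0.3474])}
```

View pics/top0.png

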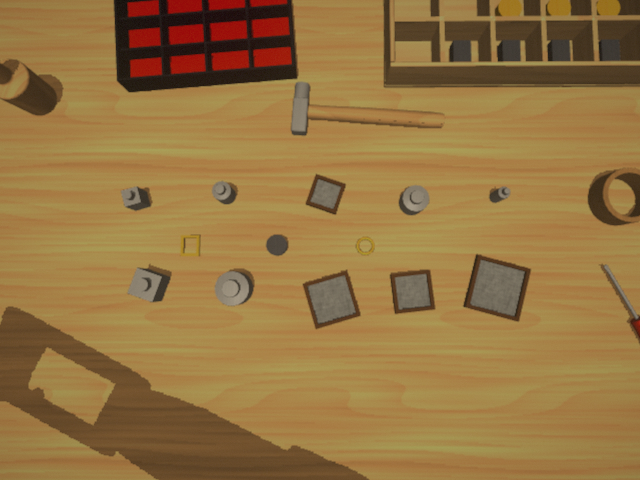

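View pics/side0.png

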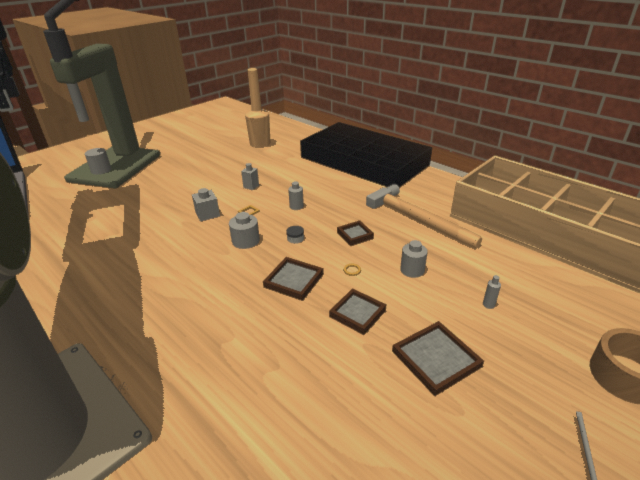

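Top view: round dies b (222,190), d (233,288), c (414,199) and a (503,193); trays a (326,194), c (331,299), b (412,291) and d (497,287); squares (134,196) and (148,284). The side view shows the same items. Next I'll make enlarged tiles of the stem tops and trays.

Run:
```python
import cv2,numpy as np
def tiles(f,cs,h,out,k):
    im=cv2.imread(f);T=[]
    for u,v in cs:
        t=cv2.resize(im[v-h:v+h,u-h:u+h],None,fx=k,fy=k,interpolation=cv2.INTER_NEAREST)
        for i in range(0,2*h,10):
            cv2.putText(t,str(u-h+i),(i*k,8),0,.3,(0,0,255));cv2.putText(t,str(v-h+i),(0,i*k+8),0,.3,(255,0,0))
            t[:5,i*k]=(0,0,255);t[i*k,:5]=(255,0,0)
        T.append(t)
    return np.hstack(T)
a=tiles("pics/top0.png",[(503,193),(222,190),(414,199),(233,288)],20,"",5)
b=tiles("pics/side0.png",[(492,285),(296,192),(414,252),(244,225)],20,"",5)
cv2.imwrite("pics/t1.png",np.vstack([a,b]))
# trays: dark brown rim
for n,cs in(("top",[(326,194),(412,291),(331,299),(497,287)]),("side",[(355,233),(358,310),(293,277),(437,355)])):
    im=cv2.imread(f"pics/{n}0.png");g=im.max(2)
    m=(g<105).astype(np.uint8)  # dark rim
    felt=((im.max(2).astype(int)-im.min(2))<40)
    m=(m|felt).astype(np.uint8)
    m=cv2.morphologyEx(m,cv2.MORPH_CLOSE,np.ones((3,3)))
    c,L,S,C=cv2.connectedComponentsWithStats(m,connectivity=4)
    for u,v in cs:
        l=L[v,u];pts=np.argwhere(L==l)[:,::-1].astype(np.float32)
        q=cv2.approxPolyDP(cv2.convexHull(pts),4,True)
        print(n,(u,v),l,S[l],C[l].round(1),cv2.minAreaRect(pts),q.reshape(-1,2).tolist())
```

```text
top (326, 194) 27 [306 175  39  39 977] [325.2 194.1] ((325.21502685546875, 193.94436645507812), (31.004135131835938, 31.70224380493164), 19.17900848388672) [[344.0, 184.0], [335.0, 213.0], [306.0, 204.0], [316.0, 175.0]]
top (412, 291) 37 [ 390  270   45   43 1583] [411.8 291. ] ((411.8805236816406, 290.9846496582031), (39.78444290161133, 40.31023025512695), 83.2901611328125) [[434.0, 308.0], [395.0, 312.0], [390.0, 275.0], [428.0, 270.0]]
top (331, 299) 39 [ 303  271   57   57 2144] [331.2 299.1] ((331.3164367675781, 298.9735107421875), (46.70920944213867, 46.42424392700195), 73.44293212890625) [[359.0, 315.0], [316.0, 327.0], [303.0, 284.0], [346.0, 271.0]]
top (497, 287) 34 [ 464  255   66   66 3023] [496.7 287.5] ((496.91693115234375, 287.378662109375), (57.08573913574219, 54.29094314575195), 14.42077350616455) [[529.0, 269.0], [518.0, 320.0], [464.0, 306.0], [476.0, 255.0]]
side (355, 233) 13 [337 221  37  25 571] [354.7 232.8] ((354.85003662109375, 232.55001831054688), (21.187259674072266, 33.5201416015625), 71.56504821777344) [[373.0, 235.0], [350.0, 245.0], [337.0, 228.0], [359.0, 221.0]]
side (358, 310) 33 [ 329  289   57   46 1491] [357.6 311.1] ((357.47235107421875, 310.5518798828125), (49.0, 36.52941131591797), 28.07248878479004) [[385.0, 305.0], [363.0, 334.0], [329.0, 312.0], [352.0, 289.0]]
side (293, 277) 27 [ 263  258   60   42 1568] [293.2 278.1] ((292.53118896484375, 277.4109191894531), (53.375186920166016, 36.57450866699219), 19.29004669189453) [[322.0, 269.0], [303.0, 299.0], [263.0, 284.0], [285.0, 258.0]]
side (437, 355) 38 [ 392  322   92   74 3670] [437.  357.5] ((437.2816162109375, 355.7054748535156), (76.28965759277344, 59.32688522338867), 46.7357063293457) [[483.0, 361.0], [434.0, 395.0], [392.0, 349.0], [439.0, 322.0]]
```

View pics/t1.png

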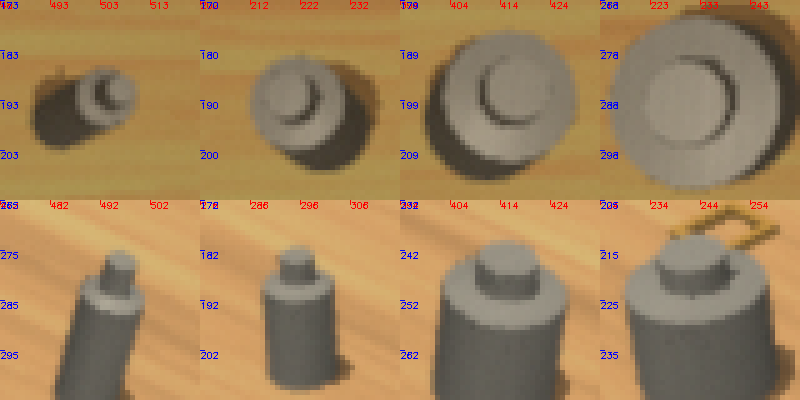

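The tiles show each stem top as a bright disc. Top view: a (506.7,190.3), b (219.5,188.5), c (417.1,196.7), d (229.7,287.9). Side view: a (495.7,276.5), b (295.1,182.7), c (414.9,242.7), d (242.7,214.9). Now I'll triangulate them.

```bash
cat > h.py <<'E'
import numpy as np,cv2
from bench import status,eyes,r
np.set_printoptions(suppress=True,precision=1)
def ray(s,p):
    d=s["R"].T@np.linalg.solve(s["mtx"],[p[0],p[1],1.]);return -s["R"].T@s["t"],d/np.linalg.norm(d)
def rayf(s,p):  # fisheye
    K=s["mtx"];x=(np.array(p)-K[:2,2])/K[0,0];a=np.linalg.norm(x)
    d=s["R"].T@np.r_[x/a*np.sin(a) if a else x,np.cos(a)];return -s["R"].T@s["t"],d
def tri(rs):
    A=sum(np.eye(3)-np.outer(d,d) for o,d in rs);b=sum((np.eye(3)-np.outer(d,d))@o for o,d in rs)
    X=np.linalg.solve(A,b);return X,[np.linalg.norm(np.cross(X-o,d)) for o,d in rs]
def atz(ry,z): o,d=ry;return o+d*(z-o[2])/d[2]
E
python3 - <<'E'
from h import *
T=eyes.snapshot("top");S=eyes.snapshot("side")
for n,p,q,sh in(("a",(506.7,190.3),(495.7,276.5),(503.9,191.9)),("b",(219.5,188.5),(295.1,182.7),(221.1,190.1)),("c",(417.1,196.7),(414.9,242.7),(415.5,197.9)),("d",(229.7,287.9),(242.7,214.9),(231.5,287.9))):
    X,e=tri([ray(T,p),ray(S,q)]);print(n,X,e[0],"top@60",atz(ray(T,p),60)[:2],"side@60",atz(ray(S,q),60)[:2],"sh46",atz(ray(T,sh),46)[:2])
for n,t,s in(("a",[[344,184],[335,213],[306,204],[316,175]],[[373,235],[350,245],[337,228],[359,221]]),("b",[[434,308],[395,312],[390,275],[428,270]],[[385,305],[363,334],[329,312],[352,289]]),("c",[[359,315],[316,327],[303,284],[346,271]],[[322,269],[303,299],[263,284],[285,258]]),("d",[[529,269],[518,320],[464,306],[476,255]],[[483,361],[434,395],[392,349],[439,322]])):
    P=np.array([atz(ray(T,p),14) for p in t]);Q=np.array([atz(ray(S,p),14) for p in s])
    k=Q[0:1]
    X,e=tri([ray(T,np.mean(t,0)),ray(S,np.mean(s,0))])
    d=P-np.roll(P,1,0);print("tray",n,P.mean(0)[:2],Q.mean(0)[:2],"tri",X,e[0],"sides",np.linalg.norm(d,axis=1),"yaw",np.degrees(np.arctan2(d[:,1],d[:,0]))%90)
for n,p in(("sqs",(130,194)),("sql",(145,284)),("puck",(277,244)),("brass1",(190,245)),("ring",(365,245)),("hammerhead",(300,130))): print(n,atz(ray(T,p),50 if n[:2]=="sq" else 10))
E
```

```text
a [ 602.8 -297.3   59.9] 0.10590821076664245 top@60 [ 602.7 -297.2] side@60 [ 602.7 -297.4] sh46 [ 602.7 -297.8]
b [606.2 162.6  59.2] 0.1557943819727573 top@60 [605.9 162.5] side@60 [605.3 161.3] sh46 [606. 163.]
c [ 592.3 -154.6   61. ] 0.05695648238494254 top@60 [ 592.4 -154.7] side@60 [ 593.5 -153.9] sh46 [ 592.9 -154.6]
d [447.2 142.3  59.7] 0.8147564585169533 top@60 [446.6 142.8] side@60 [447.5 141.3] sh46 [446.5 142.7]
tray a [605.4  -7.6] [600.2 -13.2] tri [606.7  -7.7   7.6] 0.21016374619179262 sides [50.2 52.1 51.6 52.8] yaw [71.9 72.9 72.6 71.4]
tray b [ 441.6 -151.7] [ 437.4 -156.1] tri [ 441.4 -153.     7.5] 0.1276945023659277 sides [63.4 64.9 61.6 63.9] yaw [8.  6.  7.1 7.6]
tray c [428.  -17.5] [423.1 -23.3] tri [427.6 -17.6   6.3] 0.12535414049425006 sides [75.9 74.  74.2 75.1] yaw [16.4 15.6 17.2 16.9]
tray d [ 448.3 -292.4] [ 443.7 -297.1] tri [ 448.2 -295.6    5.4] 0.32037834516750063 sides [90.1 86.6 90.8 87.4] yaw [75.1 75.9 75.6 75.4]
sqs [598.9 311.6  50. ]
sql [452.3 281.6  50. ]
puck [520.3  74.   10. ]
brass1 [518.4 222.1  10. ]
ring [518.8 -74.9  10. ]
hammerhead [718.3  36.3  10. ]
```

Heights come out at 59–61 mm against the stated 60, and the tray sides match too. First move is above die_d, turning the tool to yaw 180 so its axes line up with the world.

```bash
python3 -m handwheel '{"series":[[[-35.72,-29.59,11.1,0,0,-0.3968,1],[-35.72,-29.59,11.1,0,0,-0.3968,1],[-35.72,-29.59,11.1,0,0,-0.3968,1],[-35.72,-29.59,11.1,0,0,-0.3968,1],[-35.72,-29.59,11.1,0,0,-0.3968,1],[-35.72,-29.59,11.1,0,0,-0.3968,1],[-35.72,-29.59,11.1,0,0,-0.3968,1],[-35.72,-29.59,11.1,0,0,-0.3968,1],[-35.72,-29.59,11.1,0,0,-0.3968,1],[-35.72,-29.59,11.1,0,0,-0.3968,1],[-35.72,-29.59,11.1,0,0,-0.3968,1],[-35.72,-29.59,11.1,0,0,-0.3968,1]]]}' 60
python3 - <<'E'
from h import *
w=eyes.snapshot("wrist");cv2.imwrite("pics/w1.png",w["img"][:,:,::-1]);print(w["mtx"],w["R"],w["t"]);s=status.sense();print(s["tool_pos"],s["tcp_rot"])
# felt centres in top
im=cv2.imread("pics/top0.png").astype(int);T=eyes.snapshot("top")
m=((im.max(2)-im.min(2)<30)&(im.max(2)>85)).astype(np.uint8)
c,L,S,C=cv2.connectedComponentsWithStats(m,connectivity=4)
for u,v in[(326,194),(412,291),(331,299),(497,287)]:
    p=np.argwhere(L==L[v,u])[:,::-1].astype(np.float32);q=cv2.minAreaRect(p);print(S[L[v,u]],q,atz(ray(T,q[0]),6))
E
```

```text
time: 1.7
tool_pos: [446.8, 143.4, 120.6]
tcp_rot: [180.0, 0.0, -179.9]
ft_force: [-0.2, 0.7, 0.4]
finger_gap: 85.4
grip_force: 0.0
[[371.6   0.  316.1]
 [  0.  371.6 241. ]
 [  0.    0.    1. ]] [[-0.   1.  -0. ]
 [ 0.9  0.   0.3]
 [ 0.3  0.  -0.9]] [-142.  -430.1  132.3]
[446.8 143.3 120.6] [ 180.     0.  -179.9]
[310 179  31  29 564] ((325.0500183105469, 193.34999084472656), (24.349536895751953, 23.400854110717773), 18.434946060180664) [608.   -7.2   6. ]
[396 274  34  35 982] ((412.5365905761719, 291.32928466796875), (31.693851470947266, 31.252124786376953), 83.6598129272461) [ 441.2 -154.4    6. ]
[ 308  276   48   47 1526] ((331.0652770996094, 299.4219665527344), (39.44684982299805, 39.1646842956543), 73.61045837402344) [427.3 -17.7   6. ]
[ 471  260   54   56 2098] ((497.50006103515625, 287.5000305175781), (45.8392333984375, 46.80937194824219), 14.03624439239502) [ 448.  -296.4    6. ]
```

View pics/w1.png

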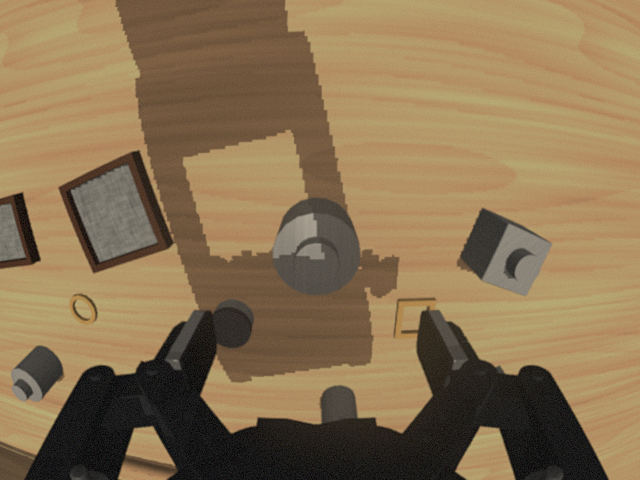

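The wrist view shows die_d centred between the fingers (stem at about (318,248)), with nothing in the way. I'll descend and grip.

```bash
python3 -m handwheel '{"series":[[[0,-0.05,4,0,0,0,1],[0,-0.05,8,0,0,0,1],[0,-0.05,10.6,0,0,0,1],[0,-0.05,10.6,0,0,0,1],[0,-0.05,10.6,0,0,0,1],[0,-0.05,10.6,0,0,0,0.4],[0,-0.05,10.6,0,0,0,0.4],[0,-0.05,10.6,0,0,0,0.4],[0,-0.05,10.6,0,0,0,0.4],[0,-0.05,10.6,0,0,0,0.4],[0,-0.05,10.6,0,0,0,0.4],[0,-0.05,10.6,0,0,0,0.4]]]}' 60
```

```text
time: 3.3
tool_pos: [448.3, 142.3, 16.0]
tcp_rot: [180.0, 0.2, 180.0]
ft_force: [-1.0, -0.2, 7.0]
finger_gap: 53.9
grip_force: 64.2
```

```bash
python3 -m handwheel '{"series":[[[0,0,-3,0,0,0,0.4],[0,0,-7,0,0,0,0.4],[0,0,-10,0,0,0,0.4],[0,-3,-10,0,0,0,0.4],[-0.05,-8,-10,0,0,0,0.4],[-0.05,-13.5,-10,0,0,0,0.4],[-0.05,-19,-10,0,0,0,0.4],[-0.05,-24.5,-10,0,0,0,0.4],[-0.1,-30,-10,0,0,0,0.4],[-0.1,-35.5,-10,0,0,0,0.4],[-0.1,-40.5,-10,0,0,0,0.4],[-0.1,-43.7,-10,0,0,0,0.4]]]}' 60
python3 - <<'E'
from h import *
w=eyes.snapshot("wrist");cv2.imwrite("pics/w2.png",w["img"][:,:,::-1]);s=status.sense();print(s["tool_pos"],s["tcp_rot"],s["ft_force"],s["finger_gap"])
E
```

```text
time: 4.8
tool_pos: [447.3, -297.4, 114.3]
tcp_rot: [-180.0, -0.0, 179.9]
ft_force: [0.8, 1.0, -3.3]
finger_gap: 54.2
grip_force: 65.4
[ 447.2 -300.4  114.6] [-179.8    0.   179.9] [-3.4 -1.7 -2.3] 54.01216530157474
```

View pics/w2.png

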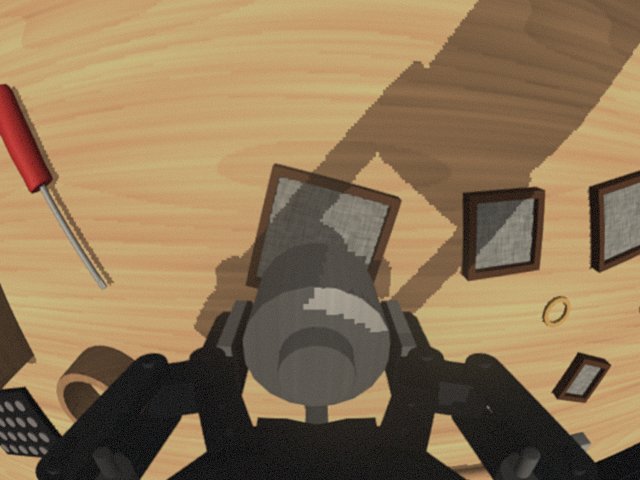

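Die_d is held upright, and its tray lies directly below and ahead, so nothing is blocked. I'll settle and lower to just above the floor.

```bash
python3 -m handwheel '{"series":[[[0,0,0,0,0,0,0.4],[0,0,0,0,0,0,0.4],[0,0,4,0,0,0,0.4],[0,0,7,0,0,0,0.4],[0,0,8,0,0,0,0.4],[0,0,8,0,0,0,0.4],[0,0,8,0,0,0,0.4],[0,0,8,0,0,0,0.4]]]}'
python3 - <<'E'
from h import *
s=status.sense();print(s["tool_pos"],s["tcp_rot"],s["ft_force"],s["finger_gap"])
w=eyes.snapshot("top");cv2.imwrite("pics/p3.png",cv2.resize(w["img"][200:350,400:600,::-1],None,fx=2,fy=2))
E
```

```text
time: 5.85
tool_pos: [448.9, -295.8, 35.8]
tcp_rot: [-179.9, 0.1, -180.0]
ft_force: [-0.6, 0.1, -3.7]
finger_gap: 54.3
grip_force: 65.4
[ 448.9 -295.8   35.8] [-179.9    0.1 -180. ] [-0.6  0.1 -3.7] 54.29290858008847
```

View pics/p3.png

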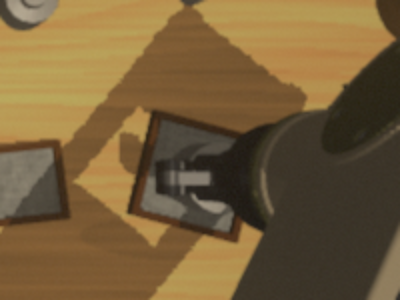

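The crop shows die_d inside tray_d with margin all round. Lowering the last 14 mm.

```bash
python3 -m handwheel '{"series":[[[0,0,0.8,0,0,0,0.4],[0,0,1.2,0,0,0,0.4],[0,0,1.4,0,0,0,0.4],[0,0,1.4,0,0,0,0.4],[0,0,1.4,0,0,0,0.4]]]}'
```

```text
time: 6.52
tool_pos: [448.2, -295.3, 22.0]
tcp_rot: [-180.0, -0.0, -180.0]
ft_force: [-8.5, 4.8, 16.8]
finger_gap: 54.2
grip_force: 67.9
```

```bash
python3 -m handwheel '{"series":[[[0,0,0,0,0,0,1],[0,0,0,0,0,0,1],[0,0,0,0,0,0,1],[0,0,0,0,0,0,1],[0,0,-4,0,0,0,1],[0,0,-9,0,0,0,1],[-5,0,-9.5,0,0,0,1],[-11,0,-9.5,0,0,0,1],[-15.5,-0.2,-9.5,0,0,0,1],[-15.5,-0.2,-9.5,0,0,0,1],[-15.5,-0.2,-9.5,0,0,0,1],[-15.5,-0.2,-9.5,0,0,0,1]]]}'
python3 - <<'E'
from h import *
s=status.sense();print(s["tool_pos"],s["tcp_rot"],s["ft_force"],s["finger_gap"])
w=eyes.snapshot("wrist");cv2.imwrite("pics/p4.png",w["img"][:,:,::-1])
E
```

```text
time: 8.02
tool_pos: [602.0, -297.3, 115.5]
tcp_rot: [-180.0, -0.0, 180.0]
ft_force: [-0.1, 0.2, -0.2]
finger_gap: 85.4
grip_force: 0.0
[ 602.  -297.3  115.5] [-180.   -0.  180.] [-0.1  0.2 -0.2] 85.35916506418204
```

View pics/p4.png

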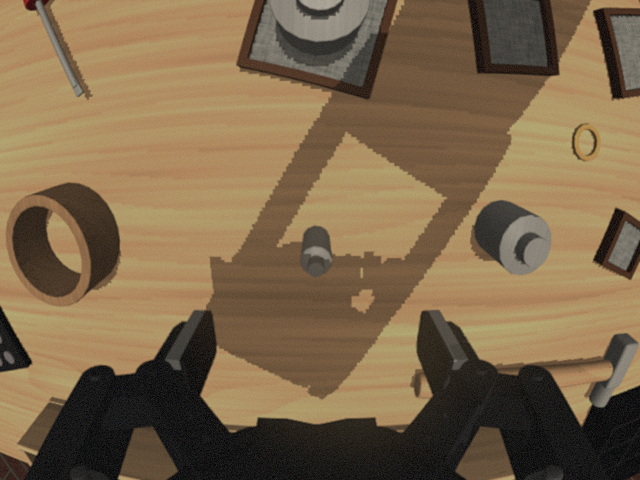

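Die_d stands in tray_d; die_a is between the fingers (stem at about (316,265)).

```bash
python3 -m handwheel '{"series":[[[-0.05,0,4,0,0,0,1],[-0.05,0,8,0,0,0,0.7],[-0.05,0,9.9,0,0,0,0.5],[-0.05,0,9.9,0,0,0,0.4],[-0.05,0,9.9,0,0,0,0.3],[-0.05,0,9.9,0,0,0,0.1],[-0.05,0,9.9,0,0,0,0.1],[-0.05,0,9.9,0,0,0,0.1],[-0.05,0,9.9,0,0,0,0.1],[-0.05,0,9.9,0,0,0,0.1],[-0.05,0,9.9,0,0,0,0.1],[-0.05,0,9.9,0,0,0,0.1]]]}' 40
```

```text
time: 9.57
tool_pos: [605.0, -298.0, 18.9]
tcp_rot: [-179.9, 0.2, -180.0]
ft_force: [-0.5, 0.6, 6.6]
finger_gap: 18.7
grip_force: 39.8
```

```bash
python3 -m handwheel '{"series":[[[0,0,-3,0,0,0,0.1],[0,0,-7,0,0,0,0.1],[0,0,-10,0,0,0,0.1],[0,4,-10,0,0,0,0.1],[-0.1,9,-10,0,0,0,0.1],[-0.2,14,-10,0,0,0,0.1],[-0.3,19.5,-10,0,0,0,0.1],[-0.4,24,-10,0,0,0,0.1],[-0.4,27.5,-10,0,0,0,0.1],[-0.4,29,-10,0,0,0,0.1],[-0.4,29,-10,0,0,0,0.1],[-0.4,29,-10,0,0,0,0.1]]]}'
python3 - <<'E'
from h import *
s=status.sense();print(s["tool_pos"],s["tcp_rot"],s["ft_force"],s["finger_gap"])
w=eyes.snapshot("wrist");cv2.imwrite("pics/p5.png",w["img"][:,:,::-1])
E
```

```text
time: 11.08
tool_pos: [607.6, -8.3, 116.5]
tcp_rot: [-180.0, 0.0, 180.0]
ft_force: [0.8, -0.2, -1.1]
finger_gap: 18.5
grip_force: 39.4
[607.6  -8.3 116.5] [-180.    0.  180.] [ 0.8 -0.2 -1.1] 18.533432889207436
```

View pics/p5.png

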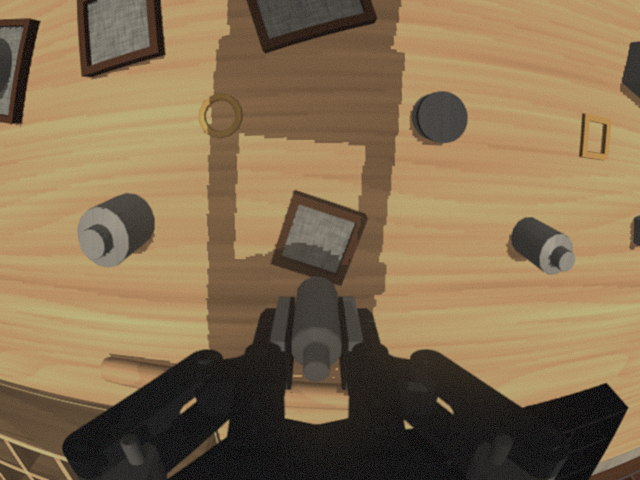

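Die_a is held upright; tray_a is below and ahead at (320,237), with nothing beneath the arm. Lowering.

```bash
python3 -m handwheel '{"series":[[[0,0,4,0,0,0,0.1],[0,0,7,0,0,0,0.1],[0,0,8.3,0,0,0,0.1],[0,0,8.7,0,0,0,0.1],[0,0,8.9,0,0,0,0.1],[0,0,9.0,0,0,0,0.1],[0,0,9.1,0,0,0,0.1],[0,0,9.1,0,0,0,0.1],[0,0,9.1,0,0,0,0.1]]]}'
```

```text
time: 12.25
tool_pos: [607.5, -7.0, 25.5]
tcp_rot: [-180.0, 0.0, -180.0]
ft_force: [0.7, -0.4, -1.6]
finger_gap: 18.7
grip_force: 39.4
```

```bash
python3 -m handwheel '{"series":[[[0,0,0.05,0,0,0,0.1],[0,0,0.1,0,0,0,0.1],[0,0,0.1,0,0,0,0.1]]]}'
```

```text
time: 12.62
tool_pos: [607.7, -7.0, 24.9]
tcp_rot: [-180.0, 0.0, -180.0]
ft_force: [-2.2, 0.6, 5.2]
finger_gap: 18.7
grip_force: 40.0
```

Contact. Release, then go above die_c.

```bash
python3 -m handwheel '{"series":[[[0,0,0,0,0,0,0.6],[0,0,0,0,0,0,1],[0,0,0,0,0,0,1],[0,0,0,0,0,0,1],[0,0,-4,0,0,0,1],[0,0,-9,0,0,0,1],[0.5,-5,-9,0,0,0,1],[1,-10,-9,0,0,0,1],[1.5,-14.8,-9,0,0,0,1],[1.5,-14.8,-9,0,0,0,1],[1.5,-14.8,-9,0,0,0,1],[1.5,-14.8,-9,0,0,0,1]]]}'
python3 - <<'E'
from h import *
s=status.sense();print(s["tool_pos"],s["ft_force"],s["finger_gap"])
w=eyes.snapshot("wrist");cv2.imwrite("pics/p6.png",w["img"][:,:,::-1])
E
```

```text
time: 14.12
tool_pos: [592.6, -153.8, 114.2]
tcp_rot: [180.0, -0.0, -179.9]
ft_force: [-0.5, 0.6, -0.4]
finger_gap: 85.5
grip_force: 0.0
[ 592.6 -153.8  114.2] [-0.5  0.6 -0.4] 85.45619307968859
```

View pics/p6.png

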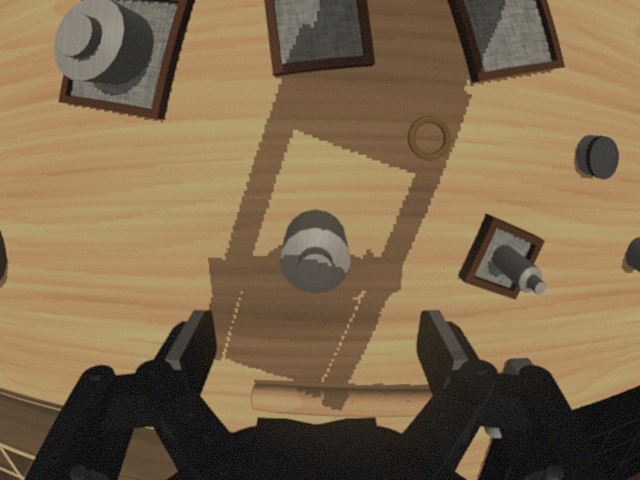

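Die_a and die_d both stand in their trays. Die_c is between the fingers (stem at about (317,258)). Next: descend and grip.

```bash
python3 -m handwheel '{"series":[[[0,-0.05,4,0,0,0,1],[0,-0.05,8,0,0,0,1],[0,-0.05,9.9,0,0,0,1],[0,-0.05,9.9,0,0,0,0.7],[0,-0.05,9.9,0,0,0,0.3],[0,-0.05,9.9,0,0,0,0.3],[0,-0.05,9.9,0,0,0,0.3],[0,-0.05,9.9,0,0,0,0.3],[0,-0.05,9.9,0,0,0,0.3],[0,-0.05,9.9,0,0,0,0.3],[0,-0.05,9.9,0,0,0,0.3],[0,-0.05,9.9,0,0,0,0.3]]]}' 55
```

```text
time: 15.68
tool_pos: [594.4, -156.1, 17.9]
tcp_rot: [-179.9, 0.2, 180.0]
ft_force: [-0.5, 1.2, 5.6]
finger_gap: 42.3
grip_force: 57.1
```

```bash
python3 -m handwheel '{"series":[[[0,0,-3,0,0,0,0.3],[0,0,-7,0,0,0,0.3],[0,0,-9,0,0,0,0.3],[2.5,2.1,-9,0,0,0,0.3],[6,5,-9,0,0,0,0.3],[10,8.3,-9,0,0,0,0.3],[13.5,11.2,-9,0,0,0,0.3],[15.8,13.1,-9,0,0,0,0.3],[16.5,13.7,-9,0,0,0,0.3],[16.5,13.7,-9,0,0,0,0.3],[16.5,13.7,-9,0,0,0,0.3],[16.5,13.7,-9,0,0,0,0.3]]]}'
```

```text
time: 17.18
tool_pos: [428.0, -19.1, 105.4]
tcp_rot: [-180.0, 0.0, 180.0]
ft_force: [0.2, -0.7, -3.6]
finger_gap: 42.5
grip_force: 57.4
```

```bash
python3 -m handwheel '{"series":[[[0,0.1,3.5,0,0,0,0.3],[0,0.1,6.3,0,0,0,0.3],[0,0.1,7.4,0,0,0,0.3],[0,0.1,7.8,0,0,0,0.3],[0,0.1,8.0,0,0,0,0.3],[0,0.1,8.1,0,0,0,0.3],[0,0.1,8.15,0,0,0,0.3],[0,0.1,8.2,0,0,0,0.3],[0,0.1,8.2,0,0,0,0.3]]]}'
```

```text
time: 18.3
tool_pos: [427.8, -17.6, 23.9]
tcp_rot: [-180.0, 0.0, -180.0]
ft_force: [-2.0, 0.3, 1.8]
finger_gap: 42.4
grip_force: 57.9
```

Touching the floor. Release, then go above die_b.

```bash
python3 -m handwheel '{"series":[[[0,0,0.05,0,0,0,0.6],[0,0,0,0,0,0,1],[0,0,0,0,0,0,1],[0,0,-4,0,0,0,1],[0,0,-9,0,0,0,1],[-4,4,-9,0,0,0,1],[-8,8,-9,0,0,0,1],[-12,12.2,-9,0,0,0,1],[-16,16.2,-9,0,0,0,1],[-17.8,18,-9,0,0,0,1],[-17.8,18,-9,0,0,0,1],[-17.8,18,-9,0,0,0,1]]]}'
python3 - <<'E'
from h import *
s=status.sense();print(s["tool_pos"],s["ft_force"],s["finger_gap"])
w=eyes.snapshot("wrist");cv2.imwrite("pics/p7.png",w["img"][:,:,::-1])
E
```

```text
time: 19.8
tool_pos: [604.8, 161.9, 112.8]
tcp_rot: [-180.0, -0.1, 180.0]
ft_force: [0.3, -0.3, 0.5]
finger_gap: 85.3
grip_force: 0.0
[604.8 161.9 112.8] [ 0.3 -0.3  0.5] 85.30644574761075
```

View pics/p7.png

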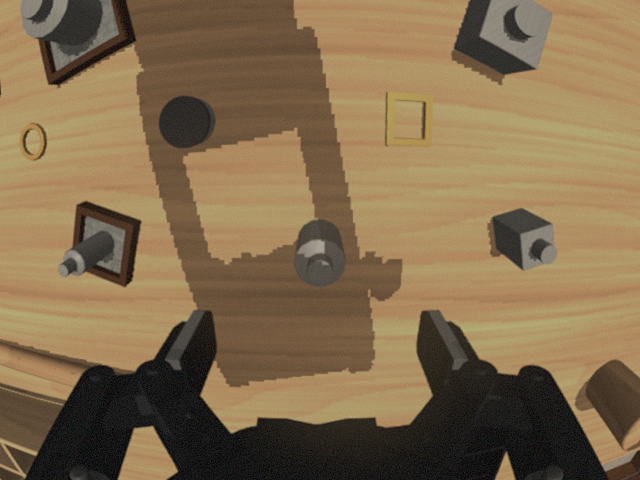

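Die_c stands in tray_c. Die_b is between the fingers (stem at (320,265)), and both squares are untouched.

```bash
python3 -m handwheel '{"series":[[[-0.1,0.05,4,0,0,0,1],[-0.1,0.05,8,0,0,0,1],[-0.1,0.05,9.75,0,0,0,1],[-0.1,0.05,9.75,0,0,0,0.6],[-0.1,0.05,9.75,0,0,0,0.4],[-0.1,0.05,9.75,0,0,0,0.2],[-0.1,0.05,9.75,0,0,0,0.2],[-0.1,0.05,9.75,0,0,0,0.2],[-0.1,0.05,9.75,0,0,0,0.2],[-0.1,0.05,9.75,0,0,0,0.2],[-0.1,0.05,9.75,0,0,0,0.2],[-0.1,0.05,9.75,0,0,0,0.2]]]}' 50
```

```text
time: 21.35
tool_pos: [608.2, 163.2, 18.2]
tcp_rot: [180.0, 0.2, -180.0]
ft_force: [-1.2, -0.4, 6.3]
finger_gap: 30.4
grip_force: 49.9
```

```bash
python3 -m handwheel '{"series":[[[0,0,-3,0,0,0,0.2],[0,0,-7,0,0,0,0.2],[0,0,-10,0,0,0,0.2],[1.6,-3,-10,0,0,0,0.2],[4,-7.6,-10,0,0,0,0.2],[6.5,-12.5,-10,0,0,0,0.2],[9,-17.3,-10,0,0,0,0.2],[11.5,-22,-10,0,0,0,0.2],[14,-27,-10,0,0,0,0.2],[15.8,-30.3,-10,0,0,0,0.2],[16.4,-31.6,-10,0,0,0,0.2],[16.4,-31.6,-10,0,0,0,0.2]]]}'
python3 -m handwheel '{"series":[[[0,0,0,0,0,0,0.2],[0,0,0,0,0,0,0.2],[0,0,3,0,0,0,0.2],[0,0,6,0,0,0,0.2],[0,0,7.5,0,0,0,0.2],[0,0,8,0,0,0,0.2],[0,0,8,0,0,0,0.2],[0,0,8,0,0,0,0.2]]]}'
```

```text
time: 22.85
tool_pos: [442.6, -153.5, 116.2]
tcp_rot: [-180.0, 0.0, 179.9]
ft_force: [-0.0, -0.3, -3.6]
finger_gap: 30.6
grip_force: 50.1
time: 23.85
tool_pos: [443.4, -153.5, 37.0]
tcp_rot: [-180.0, 0.1, -180.0]
ft_force: [-0.1, -0.6, -1.6]
finger_gap: 30.6
grip_force: 50.1
```

Floor contact should come at a TCP height of about 24.2, so 12.8–13.5 mm remains.

```bash
python3 -m handwheel '{"series":[[[0.1,0,0.8,0,0,0,0.2],[0.1,0,1.1,0,0,0,0.2],[0.1,0,1.25,0,0,0,0.2],[0.1,0,1.3,0,0,0,0.2],[0.1,0,1.35,0,0,0,0.2],[0.1,0,1.35,0,0,0,0.2]]]}'
```

```text
time: 24.6
tool_pos: [441.6, -153.1, 24.2]
tcp_rot: [180.0, -0.0, -180.0]
ft_force: [-12.0, 5.6, 23.0]
finger_gap: 30.3
grip_force: 52.7
```

Firm contact. Release, rise, move clear and look.

```bash
python3 -m handwheel '{"series":[[[0,0,-0.1,0,0,0,0.2],[0,0,-0.1,0,0,0,0.6],[0,0,-0.1,0,0,0,1],[0,0,-0.1,0,0,0,1],[0,0,-0.1,0,0,0,1],[0,0,-4,0,0,0,1],[0,0,-9,0,0,0,1],[0,5,-14,0,0,0,1],[0,11,-16,0,0,0,1],[0,17,-16,0,0,0,1],[0,23,-16,0,0,0,1],[0,29,-16,0,0,0,1]]]}'
python3 -m handwheel '{"series":[[[0,6,0,0,0,0,1],[0,12,0,0,0,0,1],[0,18,0,0,0,0,1],[0,24,0,0,0,0,1],[0,30,0,0,0,0,1],[0,30,0,0,0,0,1],[0,30,0,0,0,0,1]]]}'
python3 - <<'E'
from h import *
t=eyes.snapshot("top");s=eyes.snapshot("side")
a=cv2.resize(t["img"][165:335,110:540],(800,316));b=cv2.resize(s["img"][160:400,180:520],(400,282))
c=np.zeros((282,800,3),np.uint8);c[:,:400]=b
cv2.imwrite("pics/end.png",np.vstack([a,c])[:,:,::-1]);print(status.sense()["tool_pos"])
E
```

```text
time: 26.1
tool_pos: [441.3, 138.7, 182.7]
tcp_rot: [180.0, 0.1, 180.0]
ft_force: [1.5, -0.7, 0.5]
finger_gap: 85.4
grip_force: 0.0
time: 26.98
tool_pos: [441.2, 436.6, 181.6]
tcp_rot: [-179.9, -0.0, -180.0]
ft_force: [-0.1, -0.3, -0.1]
finger_gap: 85.3
grip_force: 0.0
[441.7 435.7 182.4]
```

View pics/end.png

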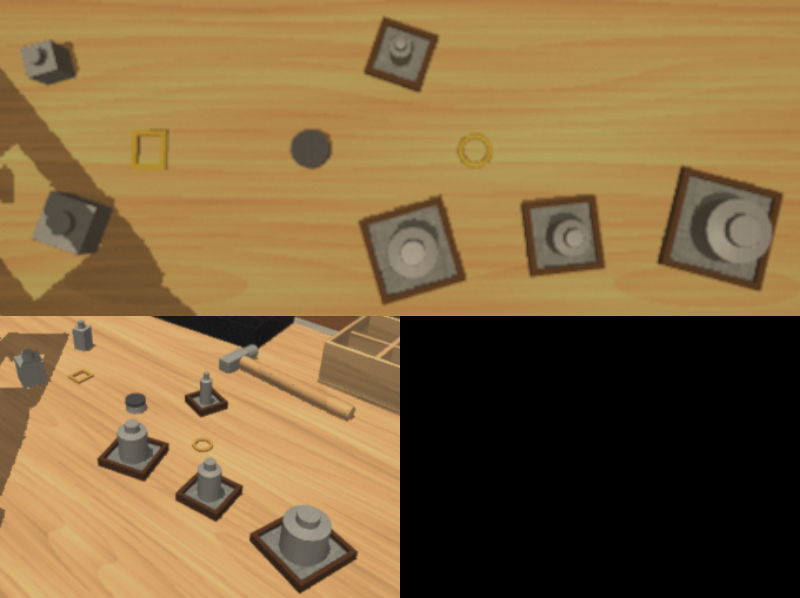

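All four dies stand in their own trays and both squares are upright. I'll check the offsets numerically from the stem tops in the crop: a (401,43), b (574,238), c (413,252), d (744,230).

Run:
```python
from h import *
T=eyes.snapshot("top")
for n,p,c in(("a",(401,43),(606.8,-7.6)),("b",(574,238),(441.4,-153.2)),("c",(413,252),(427.6,-17.6)),("d",(744,230),(448.2,-294.7))):
    q=(110+p[0]*430/800-.3,165+p[1]*170/316-.3);X=atz(ray(T,q),66)[:2];print(n,X,X-c,np.linalg.norm(X-c))
```

```text
a [605.7  -8. ] [-1.1 -0.4] 1.1641788637478232
b [ 440. -153.] [-1.4  0.2] 1.3710456274416931
c [428.  -18.4] [ 0.4 -0.8] 0.8339082174973738
d [ 447.1 -294.5] [-1.1  0.2] 1.1032399772858312
```

```bash
python3 -c "from bench import r;print(r.hand_in())"
```

```text
the job is handed in; nothing more can be done
None
```

I handed the job in at about 27 s: all four dies stand upright in their own trays, each measured within about 1.5 mm of its tray's centre, and both square punches stand untouched; the hand-in returned no verdict.

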